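Free and open the passive leaf of a bench enclosure

TASK

The terminal enclosure lies on its back with one door leaf already open: open the other, bolted leaf too. Draw its near flush bolt fully, try the leaf by its handle, and draw the far bolt as well if the leaf is still held; lift the leaf by its handle to about half open and let go of it so that it stands by itself, then take it again from its inner side and swing it right back to its stop. Let go, leave the first leaf open and do not push the things lying around.

Things in the scene. Friction and masses are not known exactly. Their poses are not given: they have to be found in the camera images.
- case: Grey steel enclosure fixed on the bench, lying on its back, 260 (own x) x 340 (own y) x 120 mm high. Origin: centre of its underside; z up. Its top is closed by two leaves that meet along the middle line (own y = 0) and open upward like book covers, the passive leaf hinged along the +y side, the active leaf (already open) along the -y side. A steel gear plate lies 24 mm below the closed leaves, so nothing can be hooked under the closed leaf.
- passive_hinge (a point): Middle of the passive leaf's hinge axis, at own (0, 165, 120) mm of the case; fixed, axes as the case. The hinge axis runs along the case's x.
- passive_leaf (a joint): Passive leaf's opening angle, rad: 0 shut, flat; 1.9 stop, leaning outward. Leaf 224 (case x) x 160 x 12 mm, about 0.4 kg. Stiff hinge (0.7 N m): it stays wherever it is left; lifting the free leaf by its handle takes about 10 N (up to 25 N if brisk). At the start the near bolt, and perhaps the far one, holds it shut: a bolt stops it within about 0.01 rad.
- leaf_handle (a point): Middle of the passive leaf's pull handle: a steel bar 12 mm thick and 80 mm long, along the hinge axis, its centre 35 mm above the leaf's outer face and 135 mm from the hinge axis; it turns with the leaf. At joint angle 0 it can be gripped from above, across the bar; moves on an arc about the hinge axis.
- leaf_edge (a point): Middle of the passive leaf's free edge, half-way through its thickness (163 mm from the hinge axis, 6 mm below the outer face); turns with the leaf. When the leaf stands half open, push its inner face near this edge toward the hinge side, following the edge's arc: pushing straight sideways can jam by friction while below about 1.1 rad. The edge can also be pinched (12 mm).
- near_thumb (a point): Centre of the thumb piece of the near bolt: an upright steel block 26 (case x) x 12 (case y) x 20 mm high on the passive leaf's outer face, 28 mm in from the free edge, by the leaf end at case -x (nearest the robot). Slides along case x, away from that end (toward +x, toward the handle), to draw the bolt. At joint 0 it is 90 mm from the leaf's middle.
- near_bolt (a joint): How far the near thumb piece has been drawn, m: 0 shot, 0.030 fully drawn (stop). At the start it is always shot: its tongue reaches 4 to 12 mm into the end frame. Stiff, about 3 N, stays where it is left.
- far_thumb (a point): Centre of the thumb piece of the far bolt, the same block at the other end of the leaf (case +x); slides toward case -x (toward the handle) to draw the bolt. At joint 0 it is 90 mm from the leaf's middle.
- far_bolt (a joint): How far the far thumb piece has been drawn, m: 0 home, 0.030 fully drawn (stop); about 3 to 4 N, stays where it is left. It is worn and loose from its hidden tongue, so its position does not show whether the tongue still holds the leaf: sometimes it does, sometimes it does not, and only trying the leaf tells. Drawing the thumb piece fully always frees the leaf from it.
- active_leaf (a joint): Opening angle of the other, active leaf, rad: 0 shut, 1.9 stop. It starts wide open, 1.6 to 1.9, leaning at or past upright over the case's -y side, up to 280 mm high, and must stay open.
- meter_center (a point): Bystander: centre of a yellow handheld meter lying on the bench, 150 x 75 x 34 mm (knob to 41 mm).
- driver_grip (a point): Bystander: grip of a screwdriver lying on the bench, 190 mm long.
- can_center (a point): Bystander: centre of a standing can, 56 mm across and 95 mm high.

How it is judged (in metres and radians):
On the way, in this order (a step that is already met when the one before it is completed fails the run):
1. the near bolt is drawn (value of joint near_bolt above 0.024 m), for 0.1 s.
2. the passive leaf, lifted part-way (0.4 to 1.4 rad), stands by itself with the fingers off the enclosure (value of joint passive_leaf between 0.4 and 1.4 rad and contact force between each of the fingers, the arm and case below 0.2 N), for 0.3 s.
At the end, for the whole second after the job is handed in: The passive leaf is open beyond 1.72 rad (stop at 1.9) and at rest, the near bolt is still drawn (over 20 mm of 30), and the active leaf is still open beyond 1.3 rad (value of joint passive_leaf above 1.72 rad and velocity of joint passive_leaf between -0.05 and 0.05 rad/s and value of joint near_bolt above 0.02 m and value of joint active_leaf above 1.3 rad); the robot touches nothing.
It fails at once if the active leaf is swung shut (value of joint active_leaf below 1.2 rad).
It fails at once if a bystander is pushed more than 30 mm (distance of any of meter_center, driver_grip, can_center from where it was at the start of the episode above 0.03 m).
It also fails if it takes over 70 s, if anything falls off the work surface, if the arm or the gripper's body presses on something with over 40 N, if the wrist force passes 120 N, or if a joint passes its speed limit or range.

ROBOT

A 7-joint arm with a two-finger parallel gripper is mounted at the origin on the work surface. World frame = base frame: x ahead of the robot, y to its left, z up, the work surface at z = 0. Lengths are in mm, angles in rad, forces in N, time in s.
With the tool pointing down it reaches from about 400 to 850 mm from the base axis. Payload 4.5 kg.
Tool frame: the origin (TCP) lies midway between the tips of the shut fingers; the grasp point (between the pads) lies 19 mm behind it (ctrl.tcp_to_grasp is the distance from the TCP to the grasp point, in mm); z points along the fingers, y is the direction in which the jaws open and shut (so a half turn about z gives the same grasp; the last joint's range is limited). The gripper opens to 85 mm and grips with 20 to 120 N. Pads are 22 mm wide; open, the fingers measure 114 mm over their backs; the gripper's body (76 mm by 85 mm) begins 54 mm behind the grasp point. The pads swing forward as they close: fully open they stand 13 mm farther back than shut.
Start: joints at [1.231, 0.689, -0.195, 1.565, 0.157, 0.902, -0.215], TCP at [228.253, -581.855, 231.317] pointing down, gripper open.
Joint ranges: [-3.01, 3.01], [-0.46, 2.08], [-1.47, 1.51], [0.13, 2.56], [-1, 4.14], [0.04, 2.09], [-2.66, 2.66]. Speed limits (rad/s): [2.57, 2.57, 3.14, 3.14, 3.14, 3.14, 3.14].

INTERFACE

Orientations are given as a rotation vector (axis times angle).
In Python, from cell import ctrl, optics gives the robot as it stands. Calls block until the motion is done:
- ctrl.move_pose(position, orientation): joint-space move of the TCP to a pose.
- ctrl.servo_line(position, attitude=None, max_speed=150, until_force=None): straight line of the TCP; attitude=None keeps the orientation; max_speed is the mean speed in mm/s. With until_force (N) it stops when the force on the tool has changed by that much, and returns True; else False.
- ctrl.set_joints(angles): joint-space move.
- ctrl.let_go() and ctrl.grasp(effort=None): open the fingers fully, or close them until they stop; effort is the grip in N (None keeps the last).
- ctrl.wait(seconds).
- ctrl.inverse_kinematics(position, orientation): joint angles nearest the present ones, or None.
- ctrl.sense(): the state.
- optics.get_image(name): name is "side" or "top" or "wrist"; returns (picture, depth): 420x560x3 uint8, blue, green, red; 420x560 float32, mm along the optical axis (not along the pixel's ray), 0 where there is no reading.
- optics.camera_info(name): a dict with "mtx" (3x3 intrinsics, pixels), "dist" ([k1, k2, p1, p2, k3] as OpenCV has them; the pictures are not rectified), "extrinsics" (4x4, takes a point from camera to world coordinates); the wrist camera has in their place "hand_eye" (4x4, takes a point from camera to tool coordinates, whose origin is the TCP and whose axes are the flange's). Camera axes: x right, y down, z forward; pixel columns grow to the right and rows downward; lengths in mm; the calibration is good to about 2 mm. A picture is of the moment at which its call begins: read the wrist's pose just before it. camera_info takes no time and is no camera call.
A pose or a line that the arm cannot do raises ctrl.PlanningError and nothing moves.
- ctrl.close_job(): hands the job in, once; it reports no verdict.
The state is a dict: "time": time; "joint_pos": joint angles; "qd": joint speeds; "effort": joint torques, N m; "tcp_pos": TCP position; "orientation": TCP orientation; "force": force on the tool from outside, world axes, zero at the start; "moment": the same for the moment, N m; "width": finger opening in mm.
Only numpy, scipy, OpenCV 4.12 (cv2) and the standard library are available. Lean on these libraries where they do the work, as an engineer would, in place of code of your own. Each camera call takes 0.05 s, during which the arm holds its last target.

## Working session

There is one attempt and no reset: what is moved stays moved. The work goes in short steps, each a Python script; the robot and the scene stay as the last script left them, time stands still between calls to the robot, and variables do not carry over. Pictures are saved under pics/ and viewed, and the job is handed in when it is done.

```bash
ls; mkdir -p pics; python3 - <<'E'
from cell import ctrl, optics
import cv2, numpy as np
s=ctrl.sense(); print(s)
for n in ("side","top","wrist"):
    im,d=optics.get_image(n); cv2.imwrite(f"pics/{n}0.png",im); np.savez(f"pics/{n}0.npz",im=im,d=d)
    i=optics.camera_info(n); print(n,{k:np.round(v,3).tolist() for k,v in i.items()})
E
```

```text
pics
{'time': 0.0, 'joint_pos': array([ 1.23077533,  0.69006116, -0.19449926,  1.56636417,  0.15728494,
        0.90252091, -0.21510577]), 'qd': array([ 2.78806365e-04,  7.98696115e-04, -7.72403644e-06,  1.23791887e-03,
       -1.91763950e-03, -3.12671338e-04,  7.69324403e-05]), 'effort': array([ 3.75133659e-04, -5.39607346e+01, -1.26651663e+00, -1.58541816e+01,
        9.05388908e-03,  9.49954527e-03,  4.78331827e-06]), 'tcp_pos': array([ 227.93427469, -581.22815402,  230.43016362]), 'orientation': array([-3.08499146e+00, -5.83523803e-01,  7.81604407e-04]), 'force': array([-0.34341229,  0.36958892,  0.17141324]), 'moment': array([0.02378824, 0.01594765, 0.02484032]), 'width': 85.43443646817215}
side {'mtx': [[394.768, 0.0, 280.18], [0.0, 394.768, 209.71], [0.0, 0.0, 1.0]], 'dist': [-0.066, 0.0, 0.0, 0.0, 0.0], 'extrinsics': [[-0.9, -0.266, 0.344, 178.511], [-0.435, 0.542, -0.719, 733.951], [0.005, -0.797, -0.604, 773.758], [0.0, 0.0, 0.0, 1.0]]}
top {'mtx': [[492.79, 0.0, 278.176], [0.0, 492.79, 212.178], [0.0, 0.0, 1.0]], 'dist': [-0.118, 0.0, 0.0, 0.0, 0.0], 'extrinsics': [[0.03, -0.998, 0.049, 444.472], [-0.999, -0.03, -0.014, -27.805], [0.016, -0.049, -0.999, 1436.168], [0.0, 0.0, 0.0, 1.0]]}
wrist {'mtx': [[327.299, 0.0, 278.722], [0.0, 327.299, 210.774], [0.0, 0.0, 1.0]], 'dist': [-0.012, 0.0, 0.0, 0.0, 0.0], 'hand_eye': [[-0.001, -0.964, -0.266, 67.117], [1.0, -0.001, 0.0, 0.738], [-0.0, -0.266, 0.964, -143.901], [0.0, 0.0, 0.0, 1.0]]}
```

View pics/top0.png

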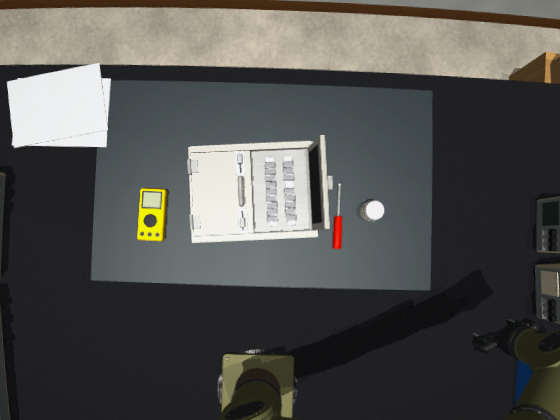

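View pics/side0.png

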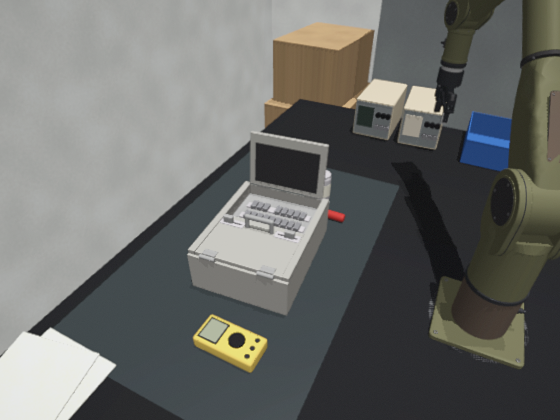

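The top view shows the case centred near (255,192): passive leaf at columns 190–250, handle bar around (241,191), thumb pieces near (239,160) and (240,225), and the open leaf at column ~323. The meter is at (152,215), the driver at (337,230) and the can at (372,210). Next I'll measure these from depth.

```bash
cat > h.py <<'E'
import cv2, numpy as np
from scipy.spatial.transform import Rotation as R
from cell import ctrl, optics
def T_of(pos,rv):
    T=np.eye(4);T[:3,:3]=R.from_rotvec(rv).as_matrix();T[:3,3]=pos;return T
def cloud(d,info,T):
    K=info["mtx"];h,w=d.shape
    uv=np.stack(np.meshgrid(np.arange(w),np.arange(h)),-1).reshape(-1,1,2).astype(np.float64)
    n=cv2.undistortPoints(uv,np.array(K),np.array(info["dist"])).reshape(h,w,2)
    P=np.dstack([n[...,0]*d,n[...,1]*d,d]).reshape(-1,3)
    W=(P@T[:3,:3].T+T[:3,3]).reshape(h,w,3); W[d<=0]=np.nan
    return W
def ray(info,T,u,v):
    n=cv2.undistortPoints(np.array([[[u,v]]],float),np.array(info["mtx"]),np.array(info["dist"])).ravel()
    dv=T[:3,:3]@np.array([n[0],n[1],1]); return T[:3,3],dv/np.linalg.norm(dv)
def tri(rays):
    A=np.zeros((3,3));b=np.zeros(3)
    for o,d in rays:
        M=np.eye(3)-np.outer(d,d);A+=M;b+=M@o
    p=np.linalg.solve(A,b); return p,[np.linalg.norm((np.eye(3)-np.outer(d,d))@(p-o)) for o,d in rays]
E
python3 - <<'E'
from h import *
for n in("top","side"):
    z=np.load(f"pics/{n}0.npz");i=optics.camera_info(n);W=cloud(z["d"],i,np.array(i["extrinsics"]))
    np.save(f"pics/{n}W.npy",W)
    if n=="top":
        im=z["im"]
        big=cv2.resize(im[125:260,125:395],None,fx=2.9,fy=2.9,interpolation=cv2.INTER_CUBIC);cv2.imwrite("pics/topbig.png",big)
        for r in (150,160,170,190,210,225,232):
            print(r,[(c,W[r,c].round(0).astype(int).tolist()) for c in (195,215,232,236,239,242,245,248,252,322)] )
        H=W[...,2]; m=(H>100)&(H<170)
        for zl,zh in((100,125),(125,140),(140,170)):
            mm=(H>zl)&(H<zh); v,u=np.nonzero(mm); print(zl,zh,mm.sum(),u.min(),u.max(),v.min(),v.max())
    else:
        cv2.imwrite("pics/sidebig.png",cv2.resize(z["im"][180:310,180:340],None,fx=4,fy=4,interpolation=cv2.INTER_CUBIC))
E
```

```text
150 [(195, [670, 182, 123]), (215, [672, 129, 120]), (232, [673, 83, 123]), (236, [674, 72, 120]), (239, [673, 64, 126]), (242, [676, 57, 109]), (245, [678, 49, 99]), (248, [674, 40, 123]), (252, [678, 30, 102]), (322, [652, -144, 281])]
160 [(195, [643, 181, 124]), (215, [645, 128, 120]), (232, [645, 81, 126]), (236, [647, 71, 117]), (239, [644, 62, 139]), (242, [647, 55, 119]), (245, [647, 47, 121]), (248, [647, 39, 121]), (252, [653, 30, 83]), (322, [629, -145, 278])]
170 [(195, [616, 181, 117]), (215, [617, 126, 123]), (232, [619, 81, 122]), (236, [619, 70, 121]), (239, [620, 62, 119]), (242, [619, 54, 123]), (245, [619, 46, 124]), (248, [620, 38, 119]), (252, [625, 29, 87]), (322, [604, -145, 282])]
190 [(195, [562, 178, 121]), (215, [564, 125, 119]), (232, [565, 79, 124]), (236, [566, 68, 117]), (239, [562, 58, 157]), (242, [563, 50, 154]), (245, [566, 44, 118]), (248, [566, 36, 119]), (252, [570, 27, 87]), (322, [557, -147, 275])]
210 [(195, [508, 176, 123]), (215, [510, 123, 120]), (232, [512, 77, 119]), (236, [512, 66, 120]), (239, [512, 59, 118]), (242, [512, 50, 120]), (245, [512, 42, 120]), (248, [512, 34, 125]), (252, [513, 24, 120]), (322, [511, -149, 260])]
225 [(195, [468, 175, 120]), (215, [470, 121, 119]), (232, [471, 76, 119]), (236, [472, 65, 117]), (239, [472, 57, 124]), (242, [472, 48, 141]), (245, [472, 41, 125]), (248, [473, 33, 119]), (252, [473, 22, 121]), (322, [475, -150, 260])]
232 [(195, [450, 174, 121]), (215, [451, 120, 121]), (232, [453, 75, 120]), (236, [453, 65, 117]), (239, [453, 56, 122]), (242, [453, 48, 120]), (245, [454, 40, 123]), (248, [454, 33, 118]), (252, [454, 22, 117]), (322, [461, -178, 1])]
100 125 7409 187 559 141 395
125 140 729 188 559 141 410
140 170 617 231 559 145 409
```

View pics/topbig.png

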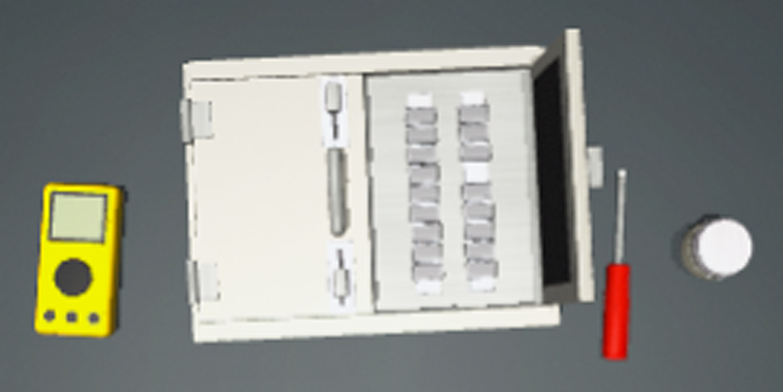

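View pics/sidebig.png

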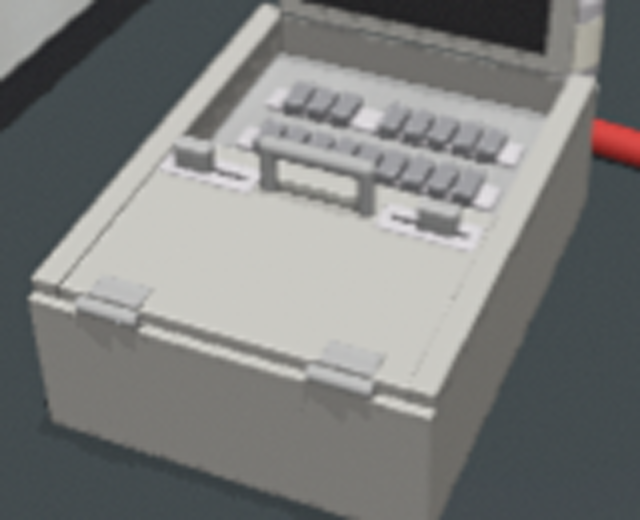

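Next I'll take wrist views from two places.

```bash
python3 - <<'E'
from h import *
rv=np.array([np.pi,0,0])
p=ctrl.sense()["tcp_pos"]
ctrl.servo_line([p[0],p[1],430],max_speed=300)
info=optics.camera_info("wrist");HE=np.array(info["hand_eye"])
for k,pos in enumerate([[600,30,410],[640,120,380]]):
    ctrl.move_pose(pos,rv)
    ctrl.wait(0.2)
    s=ctrl.sense(); im,d=optics.get_image("wrist")
    T=T_of(s["tcp_pos"],s["orientation"])@HE
    np.savez(f"pics/w{k}.npz",im=im,d=d,T=T); cv2.imwrite(f"pics/w{k}.png",im)
    print(s["time"],s["tcp_pos"],s["orientation"],s["joint_pos"].round(2))
E
```

```text
3.6917 [600.05944126  29.32820323 409.97682678] [ 3.14140496e+00 -1.71421738e-03 -7.39209500e-06] [ 0.14  0.53 -0.48  1.35  0.24  1.32 -1.92]
4.4333 [640.31904446 118.3556449  380.60944647] [ 3.14074167e+00 -3.80258620e-03  1.76205614e-03] [-0.02  0.63 -0.47  1.24  0.28  1.33 -2.05]
```

View pics/w0.png

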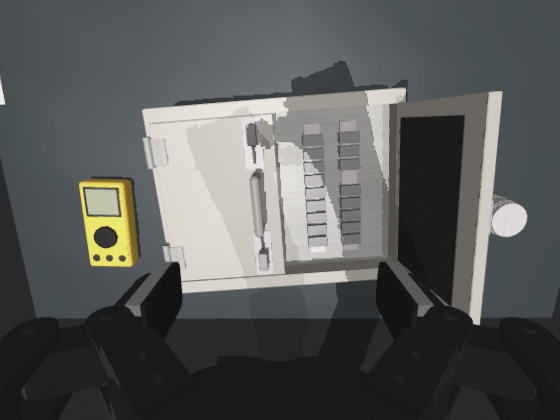

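View pics/w1.png

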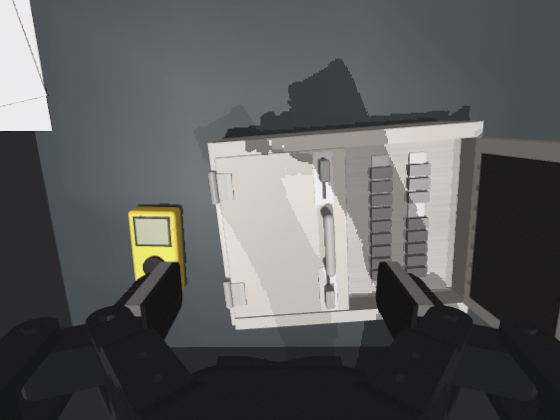

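Both wrist views show the handle bar (w0 about (257,205), w1 (329,240)), the far thumb (w0 (252,133), w1 (324,170)) and the near thumb (w0 (264,258), w1 (330,297)). I'll pull the points from depth and cross-check them by triangulation.

```bash
python3 - <<'E'
from h import *
info=optics.camera_info("wrist")
Z=[np.load(f"pics/w{k}.npz") for k in(0,1)]
for k,z in enumerate(Z):
    W=cloud(z["d"],info,z["T"]); x,y,zz=W[...,0],W[...,1],W[...,2]
    # leaf plane
    m=(x>480)&(x<650)&(y>90)&(y<170)&(abs(zz-120)<20)
    A=np.c_[x[m],y[m],np.ones(m.sum())];c,*_=np.linalg.lstsq(A,zz[m],rcond=None)
    print("leaf plane",m.sum(),c, "z@",np.median(zz[m]))
    box=(x>430)&(x<700)&(y>20)&(y<85)
    top=box&(zz>c@np.array([566,50,1])+10)
    n,lab,st,cen=cv2.connectedComponentsWithStats(top.astype(np.uint8))
    for i in range(1,n):
        if st[i,4]<20: continue
        q=W[lab==i]; hi=q[q[:,2]>np.percentile(q[:,2],50)-4]
        print(k,"comp px",cen[i].round(1),st[i].tolist(),"med",np.median(hi,0).round(1),"min",np.percentile(hi,2,0).round(1),"max",np.percentile(hi,98,0).round(1))
        if st[i,4]>300:
            u=np.linalg.svd(hi[:,:2]-hi[:,:2].mean(0),full_matrices=False)[2][0];print("  bar yaw",np.arctan(u[1]/u[0]))
# triangulate from pixels
def t(a,b): print(*tri([ray(info,Z[0]["T"],*a),ray(info,Z[1]["T"],*b)]))
for k in (0,1):
    im=Z[k]["im"]; c=((255,200),(325,235))[k]
    x0,y0=c[0]-60,c[1]-100
    cv2.imwrite(f"pics/wz{k}.png",cv2.resize(im[y0:y0+190,x0:x0+130],None,fx=3.1,fy=3.1,interpolation=cv2.INTER_CUBIC))
a=[cv2.imread(f"pics/wz{k}.png") for k in(0,1)];cv2.imwrite("pics/wz.png",np.hstack([i[:589] for i in a])[:, :800])
E
```

```text
leaf plane 7163 [-3.30577743e-04  9.72623963e-04  1.21199125e+02] z@ 121.14159489717207
0 comp px [250.6 134.4] [245, 124, 12, 22, 219] med [651.   63.5 141.6] min [637.7  57.6 139.4] max [662.9  69.5 143. ]
0 comp px [256.3 204.4] [249, 172, 16, 65, 606] med [565.   56.3 161.1] min [527.1  49.6 157.5] max [600.8  63.5 163.4]
  bar yaw 0.0786503021967387
0 comp px [262.9 260.5] [258, 251, 11, 20, 177] med [482.   50.1 141.3] min [468.5  44.7 138.3] max [493.4  55.8 143.2]
0 comp px [182.3 365.8] [73, 261, 250, 159, 20147] med [614.9  43.9 497.9] min [602.9  21.  488.9] max [619.8  67.9 510.3]
  bar yaw 1.4553629027050552
0 comp px [327.6 416.1] [325, 411, 6, 9, 31] med [619.4  20.4 510.3] min [618.4  20.  509.1] max [620.1  21.  511.6]
leaf plane 7600 [-2.34936427e-04 -8.62603985e-06  1.21300788e+02] z@ 121.16292910951603
1 comp px [324.  170.1] [319, 159, 11, 23, 244] med [651.2  63.8 141.4] min [638.3  58.  138.8] max [662.8  69.8 142.9]
1 comp px [328.9 242.4] [321, 208, 15, 69, 686] med [565.3  57.5 161.3] min [527.3  50.3 157.5] max [600.7  64.  163.2]
  bar yaw 0.07652883767426456
1 comp px [473.9 350.1] [376, 261, 184, 159, 15191] med [647.2  57.7 452.2] min [630.2  46.3 445.9] max [657.   84.1 468.5]
  bar yaw 1.1244943755272256
1 comp px [329.4 297.6] [324, 287, 11, 22, 200] med [482.3  50.7 141.4] min [468.6  44.8 137.9] max [493.8  56.8 143.2]
```

View pics/wz.png

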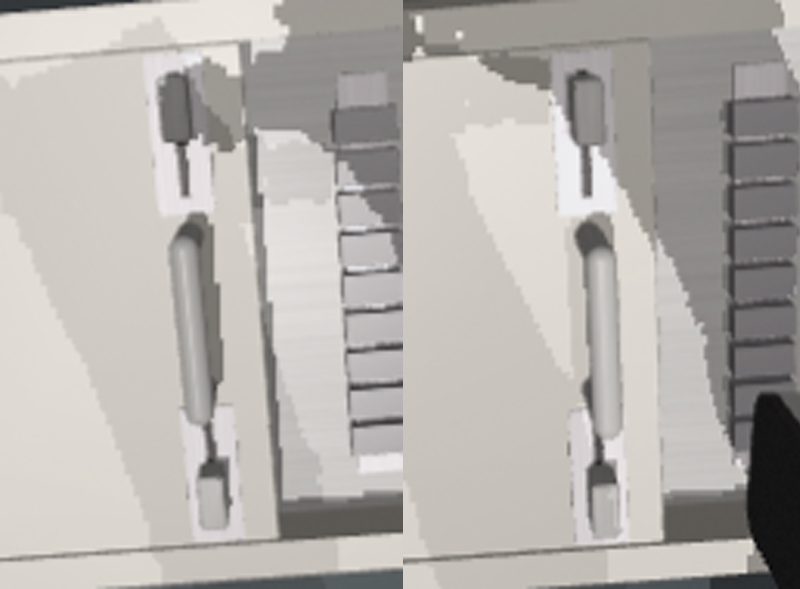

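The two wrist places agree to about 1 mm. Thumb tops are at z 141 and the bar top at z 161, against 140 and 161 in the text. Yaw is 0.078 from the bar and from the line through the thumbs. Now I'll check reachability of the whole plan.

```bash
cat >> h.py <<'E'
YAW=0.0777; RZ=R.from_euler('z',YAW)
HINGE=np.array([553.5,191.5,120.5])
EX=RZ.apply([1,0,0]);EY=RZ.apply([0,1,0])
def case(x,y,z):  # hinge-relative case offsets -> world
    return HINGE+EX*x+EY*y+np.array([0,0,z])
def ori(th,flip=False):
    r=RZ*R.from_euler('x',np.pi-th)
    if flip: r=r*R.from_euler('z',np.pi)
    return r.as_rotvec()
def handle_tcp(th,back=0):
    c,s=np.cos(th),np.sin(th)
    n=np.array([0,s,c]); h=np.array([0,-135*c,135*s])+35*n
    t=h-n*(ctrl.tcp_to_grasp-back)
    return case(*t)
def handle_free(th,phi,back=0):  # tool tilt phi, leaf at th
    c,s=np.cos(th),np.sin(th)
    h=np.array([0,-135*c,135*s])+35*np.array([0,s,c])
    return case(*(h-np.array([0,np.sin(phi),np.cos(phi)])*(ctrl.tcp_to_grasp-back)))
E
python3 - <<'E'
from h import *
print(ctrl.tcp_to_grasp, ctrl.sense()["joint_pos"].round(2))
for flip in (0,1):
    print("flip",flip)
    for th in (0,.2,.4,.6,.8,1.0,1.1,1.2):
        for b in (0,60):
          q=ctrl.inverse_kinematics(handle_tcp(th,b),ori(th,flip)); print("handle",th,b,None if q is None else np.round(q,2))
    for th in (1.0,1.2,1.4,1.6,1.8,1.9):
        c,s=np.cos(th),np.sin(th)
        phi=-(np.pi/2-th) # tool back leans: parallel to leaf
        P=case(0,-135*c-(12+16)*s,135*s-28*c)
        for f in (0,0.5,1):
            q=ctrl.inverse_kinematics(P,ori(phi*f,flip)); print("push",th,f,P.round(0),None if q is None else np.round(q,2))
E
```

```text
18.700000000000003 [-0.02  0.63 -0.47  1.24  0.28  1.33 -2.05]
flip 0
handle 0 0 [ 0.04  0.76 -0.38  1.82  0.45  0.64 -2.1 ]
handle 0 60 [ 0.08  0.68 -0.44  1.77  0.39  0.77 -2.05]
handle 0.2 0 [-0.13  0.73 -0.3   1.79  0.57  0.78 -2.29]
handle 0.2 60 [-0.12  0.66 -0.35  1.73  0.51  0.92 -2.25]
handle 0.4 0 [-0.29  0.74 -0.24  1.74  0.66  0.96 -2.44]
handle 0.4 60 [-0.3   0.67 -0.29  1.67  0.61  1.1  -2.4 ]
handle 0.6 0 [-0.44  0.77 -0.19  1.68  0.72  1.16 -2.54]
handle 0.6 60 [-0.47  0.73 -0.22  1.59  0.67  1.29 -2.5 ]
handle 0.8 0 [-0.57  0.84 -0.13  1.6   0.75  1.35 -2.6 ]
handle 0.8 60 [-0.62  0.81 -0.15  1.49  0.71  1.47 -2.55]
handle 1.0 0 [-0.69  0.93 -0.06  1.51  0.77  1.52 -2.62]
handle 1.0 60 [-0.75  0.92 -0.06  1.39  0.73  1.64 -2.57]
handle 1.1 0 [-0.75  0.98 -0.02  1.46  0.77  1.6  -2.62]
handle 1.1 60 [-0.8   0.98 -0.04  1.33  0.75  1.72 -2.57]
handle 1.2 0 [-0.78  1.03 -0.01  1.41  0.8   1.69 -2.63]
handle 1.2 60 [-0.83  1.05 -0.03  1.27  0.77  1.81 -2.58]
push 1.0 0 [561.  95. 219.] [ 0.02  0.66 -0.46  1.74  0.37  0.83 -2.1 ]
push 1.0 0.5 [561.  95. 219.] [ 0.28  0.71
[... 2724 characters left out ...]
.] [ 0.4   0.88 -1.26  1.7   0.78  1.11  0.62]
push 1.6 0 [555. 168. 256.] [ 0.25  0.87 -1.25  1.65  0.86  1.28  0.47]
push 1.6 0.5 [555. 168. 256.] [ 0.24  0.87 -1.25  1.65  0.87  1.29  0.46]
push 1.6 1 [555. 168. 256.] [ 0.23  0.88 -1.25  1.64  0.88  1.31  0.46]
push 1.8 0 [553. 195. 258.] [ 0.2   0.88 -1.25  1.63  0.87  1.29  0.44]
push 1.8 0.5 [553. 195. 258.] [ 0.13  0.9  -1.25  1.6   0.92  1.42  0.38]
push 1.8 1 [553. 195. 258.] [ 0.06  0.92 -1.25  1.56  0.97  1.54  0.32]
push 1.9 0 [552. 209. 257.] [ 0.17  0.89 -1.25  1.62  0.87  1.3   0.42]
push 1.9 0.5 [552. 209. 257.] [ 0.07  0.91 -1.25  1.57  0.94  1.48  0.34]
push 1.9 1 [552. 209. 257.] [-0.03  0.96 -1.25  1.52  1.01  1.66  0.27]
```

The unflipped attitude reaches every pose. Now drawing the near bolt.

```bash
python3 - <<'E'
from h import *
th=np.array([482.,50.5,0])
rv=ori(0)
ctrl.grasp(30)
st=th-EX*34
ctrl.move_pose([st[0],st[1],200],rv)
hit=ctrl.servo_line([st[0],st[1],128],max_speed=100,until_force=10); print("down",hit,ctrl.sense()["tcp_pos"],ctrl.sense()["width"])
if not hit:
    e=st+EX*75
    hit=ctrl.servo_line([e[0],e[1],128],max_speed=50,until_force=15)
    s=ctrl.sense();print("push",hit,s["tcp_pos"],"force",s["force"],"travel",(s["tcp_pos"]-[*st[:2],128])@EX,s["time"])
E
```

```text
down False [448.59840861  48.11304043 128.31006296] -0.014680810155889696
push True [478.77151631  49.68356106 127.18475292] force [-0.18189667  0.4208324  -0.57413151] travel 30.717883556777426 7.9833
```

```bash
python3 - <<'E'
from h import *
s=ctrl.sense();print(s["tcp_pos"],s["force"])
im,d=optics.get_image("wrist");cv2.imwrite("pics/w2.png",im)
im,d=optics.get_image("side");cv2.imwrite("pics/s2.png",cv2.resize(im[190:290,190:330],None,fx=5,fy=5,interpolation=cv2.INTER_CUBIC))
E
```

```text
[478.77151631  49.68356106 127.18475292] [-0.18189667  0.4208324  -0.57413151]
```

View pics/w2.png

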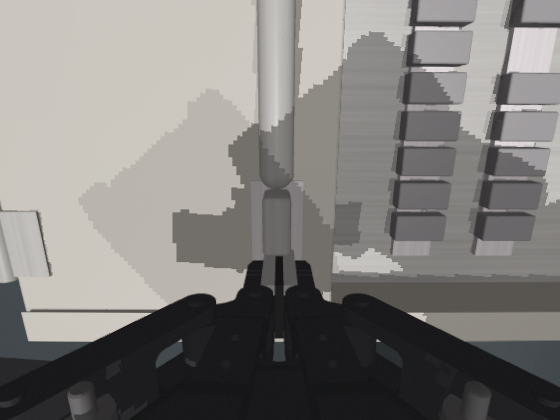

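View pics/s2.png

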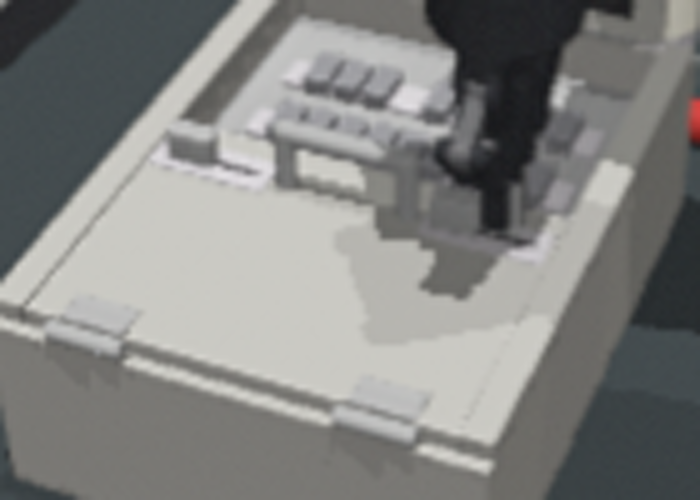

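The wrist view shows the near thumb at about (277,222), close to the handle's end at (277,185). I'll measure how far it has moved, then press again to be sure it's at the stop.

```bash
cat >> h.py <<'E'
def thumb(rx=(470,550),ry=(40,68)):
    info=optics.camera_info("wrist");s=ctrl.sense();im,d=optics.get_image("wrist")
    W=cloud(d,info,T_of(s["tcp_pos"],s["orientation"])@np.array(info["hand_eye"]))
    x,y,z=W[...,0],W[...,1],W[...,2]
    m=(x>rx[0])&(x<rx[1])&(y>ry[0])&(y<ry[1])&(z>136)&(z<147)
    q=W[m]; return m.sum(),np.percentile(q,[2,50,98],axis=0).round(1).tolist() if len(q) else None
E
python3 - <<'E'
from h import *
print(thumb((470,525)))
s=ctrl.sense();p=s["tcp_pos"];e=p+EX*40;e[2]=128
hit=ctrl.servo_line(e,max_speed=30,until_force=15)
s=ctrl.sense();print(hit,s["tcp_pos"],s["force"]);print(thumb((470,525)))
E
```

```text
(np.int64(2190), [[484.7, 41.7, 137.2], [500.6, 51.9, 141.5], [515.7, 61.1, 146.1]])
True [478.59248413  49.03410083 126.43549115] [-0.12848013  0.07198809 -0.29931802]
(np.int64(2186), [[484.9, 41.7, 137.2], [500.8, 51.9, 141.5], [515.7, 60.8, 146.3]])
```

Both pushes stopped at the same place. The thumb's front end is at x 515.7, which puts its centre about 61.5 mm from the leaf's middle. That is a draw of about 28–30 mm, i.e. at the stop. Next: grip the handle and try the leaf.

```bash
python3 - <<'E'
from h import *
p=ctrl.sense()["tcp_pos"];b=p-EX*6
ctrl.servo_line(b,max_speed=100)
ctrl.servo_line([b[0],b[1],225],max_speed=200)
ctrl.let_go()
P=handle_tcp(0);ctrl.move_pose([P[0],P[1],225],ori(0))
print("thumb",thumb((470,520)))
print(P)
hit=ctrl.servo_line(P,max_speed=100,until_force=12);s=ctrl.sense();print("down",hit,s["tcp_pos"])
if not hit:
    ctrl.grasp(60);s=ctrl.sense();print("grip",s["width"],s["tcp_pos"],s["force"],s["time"])
E
```

```text
thumb (np.int64(421), [[492.0, 46.3, 140.0], [504.0, 52.0, 141.5], [515.2, 57.9, 143.0]])
[563.97894849  56.90731209 136.8       ]
down False [564.43838698  57.09191572 137.36844263]
grip 9.478400923686001 [564.01086091  57.33786629 137.02139734] [-0.40619215  0.9869497   2.63616251] 12.6083
```

The near bolt shows about 29 mm drawn, and the handle is gripped. Now a small trial lift.

```bash
python3 - <<'E'
from h import *
s0=ctrl.sense();th=0.06
hit=ctrl.servo_line(handle_tcp(th),attitude=ori(0),max_speed=15,until_force=30)
s=ctrl.sense();print(hit,s["tcp_pos"]-s0["tcp_pos"],handle_tcp(th)-handle_tcp(0),s["force"]-s0["force"],s["width"],s["time"])
im,d=optics.get_image("side");i=optics.camera_info("side");W=cloud(d,i,np.array(i["extrinsics"]))
x,y,z=W[...,0],W[...,1],W[...,2]
for yl in(70,90,110,130,150,170):
    m=(x>500)&(x<640)&(abs(y-yl)<6)&(abs(z-125)<18);print(yl,m.sum(),np.median(z[m]).round(1))
cv2.imwrite("pics/s3.png",im)
E
```

```text
False [-0.21611287  1.93337324  7.33489407] [-0.09472507  1.21665849  8.06580968] [  4.18229761   3.59094234 -13.79253276] 10.078664523390346 13.3
70 201 128.6
90 185 127.4
110 197 126.1
130 202 125.1
150 208 124.0
170 217 122.8
```

View pics/s3.png

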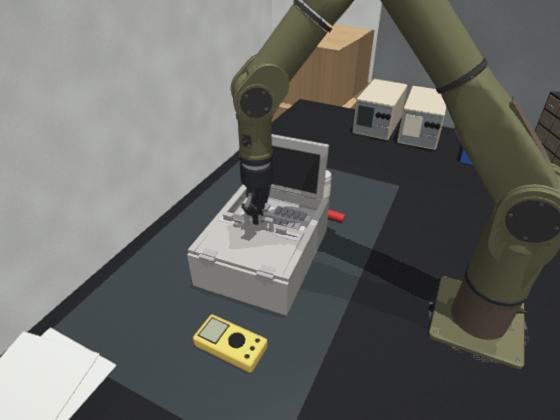

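The leaf surface now slopes at about 0.058 rad with 14 N on the handle, so it isn't held and the far bolt can stay as it is. Lifting along the arc to about 1.0 rad.

```bash
python3 - <<'E'
from h import *
for th in np.arange(0.13,1.06,0.1):
    phi=0.85*th
    hit=ctrl.servo_line(handle_free(th,phi),attitude=ori(phi),max_speed=55,until_force=45)
    s=ctrl.sense();print(round(th,2),hit,(s["tcp_pos"]-handle_free(th,phi)).round(1),s["force"].round(1),round(s["width"],1),s["joint_pos"][6].round(2),round(s["time"],1))
    if hit: break
im,d=optics.get_image("side");cv2.imwrite("pics/s4.png",im)
E
```

```text
0.13 False [-0.   0.6  0.6] [-0.5  1.7 -0.1] 9.8 -2.21 13.7
0.23 False [-0.   0.4  0.1] [ 0.7  2.5 -2.5] 10.2 -2.27 14.1
0.33 False [ 0.   0.3 -0. ] [ 1.3  2.1 -3.9] 10.1 -2.33 14.5
0.43 False [ 0.   0.2 -0.1] [ 1.6  2.4 -6.8] 10.0 -2.38 14.9
0.53 False [ 0.   0.2 -0.1] [ 1.3  2.6 -7.1] 9.7 -2.43 15.3
0.63 False [0.  0.2 0. ] [ 1.7  2.3 -5.5] 9.7 -2.47 15.7
0.73 False [-0.   0.3  0. ] [ 1.   1.  -5.6] 10.2 -2.5 16.1
0.83 False [ 0.  -0.1 -0.1] [ 2.   0.3 -6.1] 9.8 -2.53 16.4
0.93 False [ 0.  -0.4 -0.1] [ 1.5 -0.8 -7.7] 9.6 -2.55 16.8
1.03 False [ 0.1 -0.5 -0. ] [ 2.8 -1.5 -7.9] 10.2 -2.56 17.2
```

View pics/s4.png

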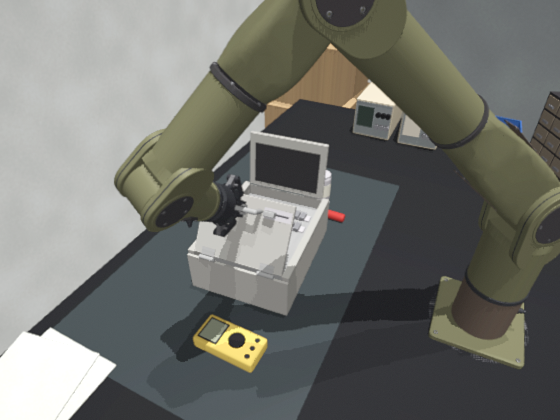

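The gripper is holding the handle at about (235,212), with the leaf apparently raised. Let go, back off along the tool axis, and measure.

```bash
python3 - <<'E'
from h import *
ctrl.let_go();s=ctrl.sense();print(s["force"],s["width"])
phi=0.85*1.03
ctrl.servo_line(handle_free(1.03,phi,back=90),attitude=ori(phi),max_speed=150)
ctrl.wait(0.5)
s=ctrl.sense();print(s["force"],s["time"],s["tcp_pos"])
info=optics.camera_info("wrist");im,d=optics.get_image("wrist");cv2.imwrite("pics/w5.png",im)
W=cloud(d,info,T_of(s["tcp_pos"],s["orientation"])@np.array(info["hand_eye"]))
L=(W-HINGE); yy=L@EY; xx=L@EX; zz=L[...,2]
m=(abs(xx)<100)&(yy<0)&(yy>-150)&(zz>5)&(zz<180)
q=np.c_[yy[m],zz[m]];a=np.arctan2(q[:,1],-q[:,0]);r=np.hypot(*q.T)
for lo in(30,50,70,90,110,130,150): 
    k=(r>lo)&(r<lo+20);print(lo,k.sum(),np.percentile(a[k],[10,50,90]).round(3) if k.any() else None)
im,d=optics.get_image("top");cv2.imwrite("pics/t5.png",im)
E
```

```text
[-0.34924972  1.01310002 -0.63336241] 85.30982150673901
[-0.39438037 -1.03488314 -0.18095198] 19.2417 [552.32639421 206.54523111 299.86609499]
30 4690 [0.996 1.017 1.037]
50 5515 [1.004 1.018 1.031]
70 5670 [1.007 1.017 1.027]
90 5867 [1.008 1.017 1.025]
110 4977 [1.01  1.018 1.027]
130 7392 [1.015 1.031 1.307]
150 4471 [1.011 1.017 1.022]
```

View pics/w5.png

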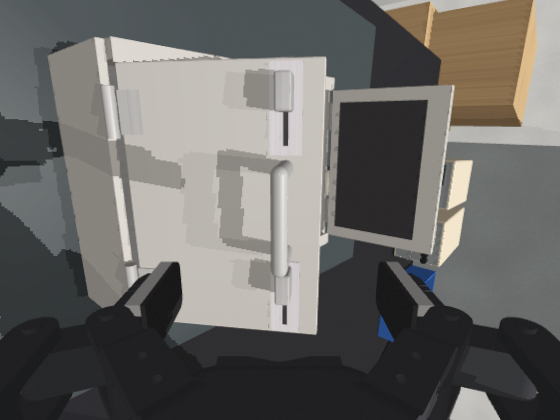

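The leaf stands by itself at 1.018 rad with no force on the fingers. In the wrist view the near thumb at (283,285) is still next to the handle and the other leaf is open. Now round to the inner side.

```bash
cat >> h.py <<'E'
def push_tcp(th,off,r=140,back=0):
    c,s=np.cos(th),np.sin(th); rr=r+back
    return case(0,-rr*c-off*s,rr*s-off*c), ori(th-np.pi/2)
E
python3 - <<'E'
from h import *
ctrl.servo_line(handle_free(1.03,0.5,back=200),attitude=ori(.5),max_speed=250)
P,o=push_tcp(1.0,42,back=130)
ctrl.move_pose([P[0],P[1]+70,P[2]+70],ori(0))
ctrl.grasp(30)
ctrl.move_pose(P,o)
s=ctrl.sense();print(s["time"],P,s["tcp_pos"],s["joint_pos"].round(2))
im,d=optics.get_image("side");cv2.imwrite("pics/s6.png",im)
im,d=optics.get_image("wrist");cv2.imwrite("pics/w6.png",im)
E
```

```text
22.1167 [567.56689419  10.82337001 325.00446905] [567.64063069   9.65865465 324.62959862] [ 0.48  0.65 -0.49  1.57 -0.31  1.09 -1.27]
```

View pics/s6.png

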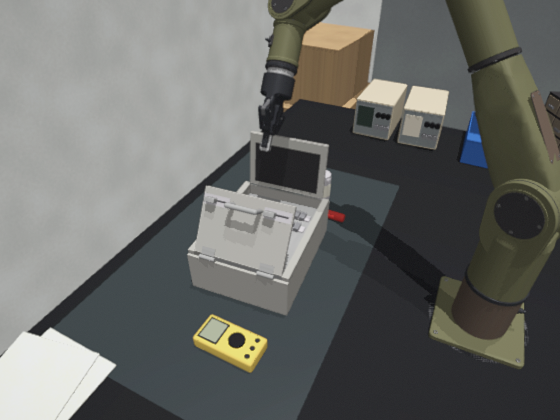

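View pics/w6.png

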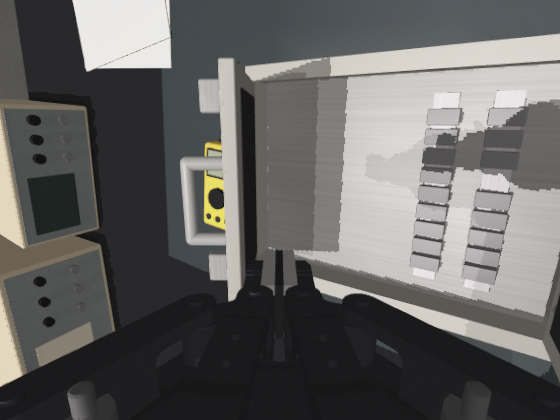

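In the wrist view the leaf edge is at column ~232 and the shut fingers at ~280, on the inner side and clear. I'll go in, then push along the arc.

```bash
python3 - <<'E'
from h import *
P,o=push_tcp(1.0,42)
hit=ctrl.servo_line(P,attitude=o,max_speed=120,until_force=12);s=ctrl.sense();print("in",hit,s["tcp_pos"]-P,s["force"].round(1))
if not hit:
  for th in np.r_[np.arange(1.0,1.87,0.08),1.9]:
    P,o=push_tcp(th,26)
    hit=ctrl.servo_line(P,attitude=o,max_speed=55,until_force=25)
    s=ctrl.sense();print(round(th,2),hit,(s["tcp_pos"]-P).round(1),s["force"].round(1),s["joint_pos"][6].round(2),round(s["time"],1))
    if hit: break
im,d=optics.get_image("side");cv2.imwrite("pics/s7.png",im)
E
```

```text
in False [ 0.57241541 -0.41500245  0.45897402] [-0.5  0.5  0.2]
1.0 False [0.1 0.4 0.4] [ 0.4  0.  -1.1] -1.27 23.9
1.08 False [0.  0.3 0.2] [ 0.1 -1.   0.8] -1.35 24.2
1.16 False [ 0.   0.4 -0. ] [-0.3 -0.3 -1. ] -1.43 24.6
1.24 False [-0.   0.3 -0.2] [ 0.3 -0.4 -0.6] -1.52 25.0
1.32 False [-0.   0.2 -0.2] [ 0.9 -0.  -0.4] -1.62 25.3
1.4 False [-0.1  0.1 -0.3] [-0.3  0.6 -0.5] -1.71 25.7
1.48 False [-0.1  0.1 -0.3] [0.1 0.2 0.8] -1.81 26.0
1.56 False [-0.2 -0.  -0.3] [ 0.6 -0.8 -0.4] -1.9 26.4
1.64 False [-0.2  0.  -0.3] [ 0.2  0.  -1.1] -1.98 26.8
1.72 False [-0.3  0.  -0.3] [ 0.1 -0.4  0.4] -2.06 27.1
1.8 False [-0.4 -0.  -0.3] [-0.4 -0.7 -0.3] -2.13 27.5
1.9 False [-0.4 -0.2 -0.3] [-0.2 -0.   0. ] -2.21 27.9
```

View pics/s7.png

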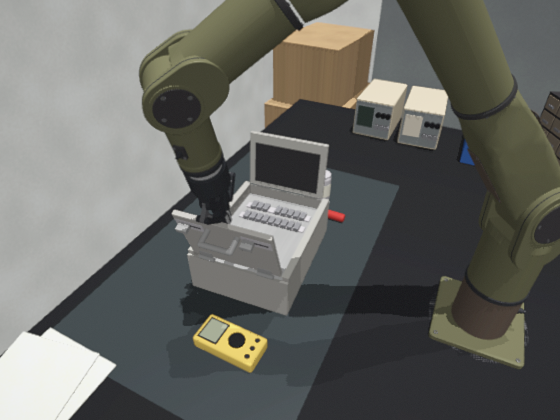

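The leaf has swung over, leaning outward at (225,245). I'll press on to its stop, then measure.

```bash
cat >> h.py <<'E'
def leaf_angle():
    i=optics.camera_info("side");im,d=optics.get_image("side");W=cloud(d,i,np.array(i["extrinsics"]))
    L=W-HINGE;yy=L@EY;xx=L@EX;zz=L[...,2]
    m=(abs(xx)<100)&(yy<90)&(yy>-140)&(zz>15)&(zz<170); r=np.hypot(yy,zz);a=np.arctan2(zz,-yy)
    m&=(r<112)&(r>20)
    h,e=np.histogram(a[m],bins=np.arange(.8,2.4,.02)); return m.sum(), e[h.argmax()]+.01, h.max(), np.median(a[m]), im
E
python3 - <<'E'
from h import *
print(leaf_angle()[:4])
P,o=push_tcp(1.9,6)
hit=ctrl.servo_line(P,attitude=o,max_speed=20,until_force=12)
s=ctrl.sense();print(hit,(s["tcp_pos"]-P).round(1),s["force"].round(1),round(s["time"],1))
r=leaf_angle();print(r[:4])
E
```

```text
(np.int64(1093), np.float64(1.890000000000001), np.int64(621), np.float64(1.883143878632998))
True [  1.1 -18.5   5.8] [ 0.5 -0.4  1. ] 28.4
(np.int64(1089), np.float64(1.890000000000001), np.int64(645), np.float64(1.8831859193816511))
```

The leaf is at about 1.89 rad, against its stop. Backing away and checking everything.

```bash
python3 - <<'E'
from h import *
P,o=push_tcp(1.9,60,r=150)
ctrl.servo_line(P,attitude=o,max_speed=100)
q=ctrl.sense()["tcp_pos"];
ctrl.servo_line([q[0],q[1]-20,430],attitude=ori(0),max_speed=200)
ctrl.move_pose([480,20,430],ori(0))
ctrl.wait(0.3)
s=ctrl.sense();print(s["force"].round(1),s["time"],s["tcp_pos"])
r=leaf_angle();print(r[:4]);cv2.imwrite("pics/s8.png",r[4])
im,d=optics.get_image("top");cv2.imwrite("pics/t8.png",im)
z=np.load("pics/top0.npz")["im"]
from itertools import product
for n,lo,hi in(("meter",(0,150,150),(80,255,255)),("driver",(0,0,150),(80,80,255))):
    for I in(z,im):
        m=cv2.inRange(I,np.array(lo),np.array(hi));m[:, :120]=0;m[:,420:]=0;m[260:]=0;m[:120]=0
        v,u=np.nonzero(m);print(n,u.mean().round(2),v.mean().round(2),len(u))
E
```

```text
[ 0.7 -1.1  0.4] 30.8833 [480.35787854  20.99849688 429.64575408]
(np.int64(1096), np.float64(1.890000000000001), np.int64(640), np.float64(1.8844246633262607))
meter 150.91 218.98 814
meter 147.28 221.8 599
driver 337.46 232.32 248
driver 337.34 232.54 261
```

View pics/s8.png

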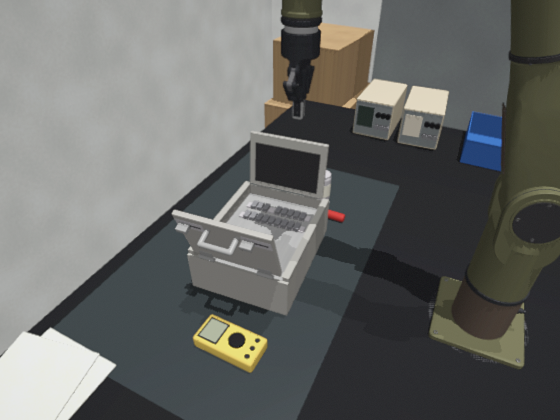

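View pics/t8.png

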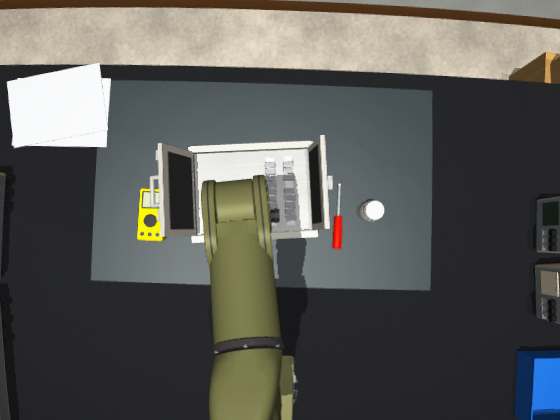

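Both leaves stand open. In the top view the meter (partly hidden by the leaf, left edge still at column ~138), driver and can sit where they were. Near the handle in the side view, the near thumb at (260,243) is still drawn. Handing in.

```bash
python3 -c "
from cell import ctrl
ctrl.close_job();print(ctrl.sense()['time'])"
```

```text
the job is handed in; nothing more can be done
the job is handed in; nothing more can be done
```

The bolted leaf is open to about 1.89 rad, against its stop, and the job was handed in at about 31 s. No verdict was reported.

- **Near bolt:** I pushed it to its stop. The thumb piece measured about 29 mm drawn, and a second push did not move it further.
- **Trying the leaf:** a trial lift by the handle raised it about 0.06 rad with about 14 N, so it was not held. I left the far bolt alone.
- **Half open:** I lifted the leaf by its handle and let go. It stood by itself at 1.02 rad with the fingers clear.
- **Swinging it back:** I pushed it along its arc from the inner side with shut fingers until it stopped.

**Last checks before handing in:**
- The leaf read about 1.88–1.89 rad from the side camera, and the gripper was well clear with only noise on the force reading.
- The first leaf still stands open, judged by eye.
- The near thumb still sits beside the handle, also by eye; I did not measure it again after the swing.
- The screwdriver's position in the top picture changed by less than 0.3 pixel, and the can looks unmoved.
- The meter's automatic reading disagreed, shifting about 4 pixels. The open leaf now hides part of it; its visible edge and the side view show no movement.

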